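Hang the keyhole pocket on the sloping board

ROBOT

A 6-joint arm with a two-finger parallel gripper is mounted at the origin on a cart in front of the work surface, level with it; the furniture and walls round the work are solid. World frame = base frame: x ahead of the robot, y to its left, z up, the work surface at z = 0. Lengths are in mm, angles in degrees, forces in N, time in s.
With the tool pointing down it reaches from about 300 to 850 mm from the base axis. Payload 4.2 kg.
Tool frame: the origin (TCP) lies at the centre of the arm's flange, where the gripper is bolted on; the fingertips stand 191 mm ahead of it and the grasp point (between the pads) lies 172 mm ahead of it; z points along the fingers, y is the direction in which the jaws open and shut (so a half turn about z gives the same grasp; the last joint's range is limited). The gripper opens to 91 mm and grips with 3 to 60 N. Pads are 32 mm wide; open, the fingers measure 118 mm over their backs; the gripper's body (76 mm by 178 mm) begins 60 mm behind the grasp point.
Start: joints at [76.089, 18.312, 89.639, -0, 72.044, -1.146], TCP at [127.049, 560.786, 404.776] pointing down, gripper open.
Joint ranges: [-177.97, 177.97], [-48.28, 115.42], [12.27, 149.76], [-77.06, 257.06], [2.81, 150.46], [-146.56, 146.56]. Speed limits (degrees/s): [147.25, 147.25, 180, 180, 180, 180].

INTERFACE

Orientations are given as [roll, pitch, yaw] about the fixed x, y, z axes, in that order (R = Rz(yaw) Ry(pitch) Rx(roll)).
In Python, from workcell import status, vision, ticket gives the robot as it stands.
- The arm moves only by the shell command python3 -m jog 'ROWS' [FORCE]. ROWS is JSON, a list of rows, each a list of 7 numbers: the finger opening in m, from 0 to 0.0912, then the shift along the tool's x, y, z in m, then the turn, a rotation vector about the tool's x, y, z in rad. A call has 1 to 12 rows; each row shifts and turns the commanded pose from where the row before left it, along the tool's axes as they then stand; what a row does not reach is not made up. A row lasts 1/8 s, in which the tool goes at most 62.5 mm and 10.7 degrees, less where a joint would pass 70% of its speed; a pose out of reach is approached as far as the arm can. A call with a gripper value outside its range is refused whole. The fingers move at their own pace and stop on an object; FORCE is the grip in N (left out, the last holds). Time passes only in rows, so rows that do not move let the fingers close. It gives the time, the measured TCP pose, the force and the opening at its end, in the units of the state.
- status.state(): the state, without advancing time (a new reading comes with each control period).
- vision.grab_frame(name): name is "scene" or "top" or "wrist"; returns a dict with "color" (420x560x3 uint8, blue, green, red), "depth" (420x560 float32, mm along the optical axis (not along the pixel's ray), 0 where there is no reading), "fov_y" (degrees; the focal length in pixels is half the picture's height over the tangent of half this angle, whatever the lens; pixels are square), "cx", "cy" (the principal point, pixels), "pose" (4x4, takes a point from camera to world coordinates). Camera axes: x right, y down, z forward; pixel columns grow to the right and rows downward; lengths in mm; the calibration is good to about 2 mm. A picture is of the moment at which its call begins.
- ticket.job_done(): hands the job in, once; it reports no verdict.
Trained networks look in the newest picture that a camera, given by its name, has taken for a name from the list of things; names that differ only in an ending like _2 or _b are one class to them, and where a whole thing is asked for, a point or a joint stands for the part that bears it (a point fixed in the world has none). Each returns a list of dicts, best first, with "p" (0 to 1); they miss things now and then, are a little off and sometimes report something else, mostly with a low value. They report only what shows in the picture. A call takes as long as a camera call.
- vision.find_in(camera, label): "location" ([x, y, z] in mm, in world coordinates, good to about 4 mm: the middle of the surface that is visible of it).
- vision.silhouettes(camera, label): "pixels" (420x560 bool, what is visible of it).
The state is a dict: "time_s": time; "qpos": joint angles; "qvel": joint speeds; "effort": joint torques, N m; "ee_pos": TCP position; "ee_rot": TCP orientation; "force": force on the tool from outside, world axes, zero at the start; "torque": the same for the moment, N m; "gripper_width": finger opening in mm.
Only numpy, scipy, OpenCV 4.12 (cv2) and the standard library are available. Lean on these libraries where they do the work, as an engineer would, in place of code of your own. Each camera call takes 0.05 s, during which the arm holds its last target.

TASK

Hang the small empty metal pocket back on the sloping board: find the headed stud in the groove across the board, pass the wide part of the keyhole over it, press it down against the sprung rubber pad, and slide it down the slope until the stud is fully home at the upper end of the narrow slot. Leave it hanging straight down the board, let go of it, and leave the other things on the worktop where they are.

Things in the scene. Friction and masses are not known exactly. Their poses are not given: they have to be found in the camera images.
- pocket: Loose aluminium holder 100x40x38 mm, 140 g, balanced at x = -11 mm, lying on its back. Origin on its underside (back face), centre line; z out to its front (up at the start), x to its upper (keyhole) end. Back plate 5 mm thick, x -45 to 55 mm, 40 wide. On it a hollow box, x -45 to 5 mm, z up to 38 mm, parallel side walls at y = +-20 mm to grasp, 3 mm thick, open at +x.
- pocket_hole (a point): Centre of the wide part of the keyhole, an octagon 18 mm across that goes right through the back plate; on the back face, pocket frame x = 18 mm, z = 0; axes as the pocket's.
- pocket_seat (a point): Where the stud's axis lies when fully home: pocket frame x = 40 mm, z = 0, on the back face; axes as the pocket's. The narrow slot, 9 mm wide, runs from the wide part (x = 27 mm) to its square end at x = 43 mm.
- stand: Fixed sloping board on a tube frame: flat grey face 200 mm wide, 170 mm up the slope, at 0.60 rad to the horizontal. Origin on the worktop under its middle; z up, x level towards the high end. Face from x = -70 mm, 22 mm up, to x = 70 mm, 118 mm up. A dark groove runs across it 118 mm up the slope.
- groove_mid (a point): Middle of the groove, in the plane of the board's face, 89 mm above the worktop. x up the slope, y along the groove, z square out of the board. On the groove's line, at an unknown y within 40 mm of this point, a headed steel stud stands along z. It is clamped and does not slip under 40 N; look or feel for it. Stem 6 mm thick up to 8 mm off the face; round head 14 mm across, 8 to 13 mm off the face, bevelled on top.
- pad (a joint): How far the black sprung rubber pad round the stud is pressed in, m: 0 free (its top 5 mm off the face, only 3 mm under the head), 0.005 flush with the face; 2.4 N starts it, 4.4 N presses it flush. It is 34 mm wide, from 30 mm below to 12 mm above the stud along the slope. Once let go it lifts a 5 mm plate under the head and clamps it there, reading 0.002.
- small_tin: Bystander: small round metal tin, 60 mm across, 26 mm high; origin under its centre.
- crucible: Bystander: white porcelain crucible, 48 mm across, 36 mm high; origin under its centre.
- marker: Bystander: lying marker pen, 134 mm long, 17 mm thick; origin under its middle.
- mug: Bystander: aluminium mug, 87 mm across, 91 mm high, handle at its -y side; origin at its underside, 14 mm from the mug's axis.
- rock_jar: Bystander: jar of stones with a black lid, 76 mm across, 120 mm high; origin under its centre.

How it is judged:
By the outcome, as a careful person would: the job done as asked, in the order asked, and still so for the second after the job is handed in, with the robot touching nothing.
It also fails if it takes over 45 s, if anything falls off the work surface, if the arm or the gripper's body presses on something with over 40 N, if the wrist force passes 120 N, or if a joint passes its speed limit or range.

## Working session

There is one attempt and no reset: what is moved stays moved. The work goes in short steps, Python scripts to look and compute and a shell command to move; the robot and the scene stay as the last step left them, time stands still between calls to the robot, and variables do not carry over. Pictures are saved under pics/ and viewed, and the job is handed in when it is done.

```bash
mkdir -p pics; ls
cat > h.py <<'E'
import numpy as np, cv2
from workcell import status, vision, ticket
def grab(n,fn=None):
    f=vision.grab_frame(n)
    if fn: cv2.imwrite('pics/'+fn,f['color'])
    return f
def world(f,u,v,d=None):
    if d is None: d=f['depth'][int(round(v)),int(round(u))]
    fl=210/np.tan(np.radians(f['fov_y']/2))
    p=np.array([(u-f['cx'])/fl*d,(v-f['cy'])/fl*d,d,1.]); return (np.array(f['pose'])@p)[:3]
def cloud(f):
    fl=210/np.tan(np.radians(f['fov_y']/2)); d=f['depth']
    v,u=np.mgrid[0:420,0:560]
    p=np.stack([(u-f['cx'])/fl*d,(v-f['cy'])/fl*d,d],-1)
    P=np.array(f['pose']); return p@P[:3,:3].T+P[:3,3]
E
python3 - <<'E'
from h import *
print(status.state())
for n in ['scene','top','wrist']:
    f=grab(n,n+'0.png'); print(n,f['fov_y'],f['cx'],f['cy'],np.round(f['pose'],3).tolist())
for n in ['scene','top']:
  for l in ['pocket','stand','pad','small_tin','crucible','marker','mug','rock_jar','pocket_hole']:
    print(n,l,[(np.round(r['location']).tolist(),round(r['p'],2)) for r in vision.find_in(n,l)][:3])
E
```

```text
pics
{'time_s': 0.0, 'qpos': array([ 7.60906418e+01,  1.83500493e+01,  8.97068880e+01, -1.98585098e-03,
        7.20441973e+01, -1.14741062e+00]), 'qvel': array([-0.01168997,  0.06132882,  0.05925277, -0.07763829, -0.0938137 ,
        0.06816821]), 'effort': array([-4.44560046e-04, -4.12471139e+01, -2.31980360e+01,  7.26084178e-02,
        4.57628758e-02, -1.62948372e-04]), 'ee_pos': array([126.99371389, 560.61834429, 403.93268391]), 'ee_rot': array([-1.79898848e+02, -1.37526936e-04,  1.67238666e+02]), 'force': array([ 0.17041637, -0.01868183, -0.88306853]), 'torque': array([0.05627787, 0.01692037, 0.05102972]), 'gripper_width': 91.50019819432441}
scene 47.22019840851269 279.5463101670446 201.01111845519694 [[-0.605, -0.329, 0.725, -676.39], [-0.796, 0.252, -0.55, 852.671], [-0.002, -0.91, -0.415, 728.816], [0.0, 0.0, 0.0, 1.0]]
top 52.27718914491702 277.91526458998703 214.37514250904294 [[0.004, -0.981, 0.193, 203.832], [-1.0, -0.006, -0.009, 11.407], [0.01, -0.193, -0.981, 1339.254], [0.0, 0.0, 0.0, 1.0]]
wrist 62.683396671270835 281.71495616394657 217.341778151654 [[0.222, 0.932, 
[... 283 characters left out ...]
crucible [([367.0, -23.0, 27.0], 0.43)]
scene marker [([356.0, 218.0, 11.0], 0.65), ([382.0, -211.0, 16.0], 0.65)]
scene mug [([362.0, 458.0, 55.0], 0.62)]
scene rock_jar []
scene pocket_hole [([382.0, -208.0, 20.0], 0.52)]
top pocket [([402.0, -218.0, 33.0], 0.95)]
top stand [([535.0, 252.0, 74.0], 0.93)]
top pad [([545.0, 240.0, 86.0], 0.71), ([388.0, 454.0, 32.0], 0.39)]
top small_tin [([372.0, 70.0, 26.0], 0.82)]
top crucible [([381.0, -33.0, 12.0], 0.76)]
top marker [([362.0, 214.0, 21.0], 0.66), ([401.0, -218.0, 35.0], 0.29)]
top mug [([389.0, 455.0, 31.0], 0.82)]
top rock_jar [([449.0, -431.0, 113.0], 0.76)]
top pocket_hole [([402.0, -221.0, 37.0], 0.89), ([535.0, 255.0, 71.0], 0.63)]
```

View pics/top0.png

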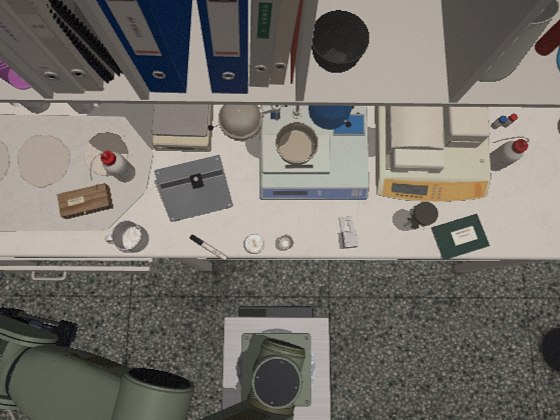

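View pics/scene0.png

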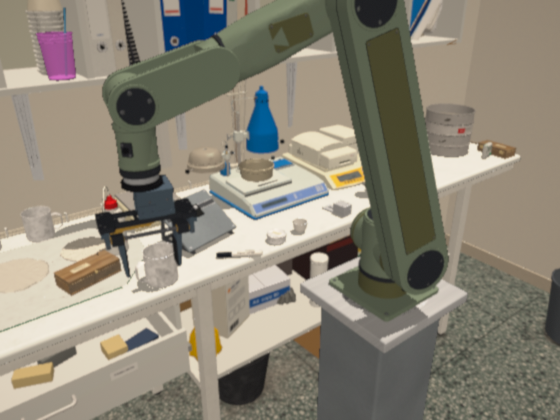

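View pics/wrist0.png

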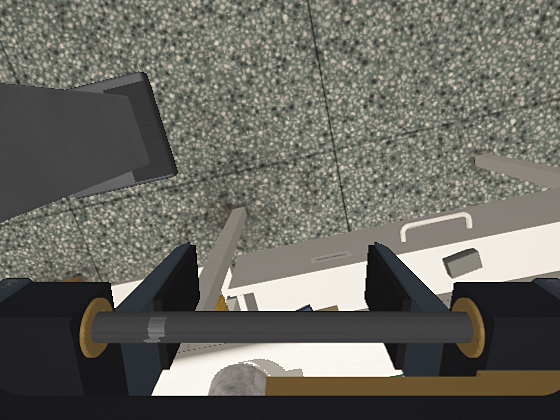

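The top view shows the board at about px (195,188) with the dark groove and pad near (197,180). The pocket is at (348,232), close to the front edge. Next I'll measure both.

Run:
```python
from h import *
f=grab('top'); C=cloud(f); im=f['color']
a=cv2.resize(im[145:230,145:245],None,fx=5,fy=5,interpolation=cv2.INTER_CUBIC)
b=cv2.resize(im[205:260,320:375],None,fx=7,fy=7,interpolation=cv2.INTER_CUBIC)
h=max(a.shape[0],b.shape[0]); o=np.zeros((h,a.shape[1]+b.shape[1],3),np.uint8)
o[:a.shape[0],:a.shape[1]]=a;o[:b.shape[0],a.shape[1]:]=b
o=cv2.resize(o,None,fx=800/o.shape[1],fy=800/o.shape[1]); cv2.imwrite('pics/crop1.png',o); print(o.shape)
m=vision.silhouettes('top','stand')[0]['pixels']; P=C[m]; P=P[(f['depth'][m]>0)]
# plane fit
q=P.copy()
for i in range(5):
    c=q.mean(0); n=np.linalg.svd(q-c)[2][2]; n*=np.sign(n[2]); q=P[abs((P-c)@n)<3]
print('plane',c,n,np.degrees(np.arctan2(np.hypot(*n[:2]),n[2])),'uphill yaw',np.degrees(np.arctan2(-n[1],-n[0])),len(q),len(P))
print(q.min(0),q.max(0))
mp=vision.silhouettes('top','pocket')[0]['pixels']; cv2.imwrite('pics/m.png',mp*255)
P=C[mp]
for lo,hi in [(28,50),(1,12)]:
    s=P[(P[:,2]>lo)&(P[:,2]<hi)]
    print(lo,len(s),s.mean(0),cv2.minAreaRect(s[:,:2].astype(np.float32)))
print(np.histogram(P[:,2],bins=range(-5,55,5)))
```

```text
(384, 800, 3)
plane [533.94875407 256.85732422  71.39018975] [-0.55034923 -0.14027026  0.82306742] 34.6069563352485 uphill yaw 14.298826545825618 2445 3467
[446.39475367 145.97785199  20.14104773] [621.88450764 365.83946203 121.19063458]
28 213 [ 386.24548131 -221.30191303   37.24292698] ((386.9812316894531, -221.4469451904297), (49.64506912231445, 41.25741958618164), 7.033034324645996)
1 139 [ 433.16477143 -215.98052782    5.13353521] ((410.946044921875, -219.27745056152344), (97.8132553100586, 40.340938568115234), 4.401618957519531)
(array([ 14,  87,  56,  13,   8,   4,   7,  46, 123,  41,   0]), array([-5,  0,  5, 10, 15, 20, 25, 30, 35, 40, 45, 50]))[ WARN:0@7.043] global loadsave.cpp:1063 imwrite_ Unsupported depth image for selected encoder is fallbacked to CV_8U.
```

View pics/crop1.png

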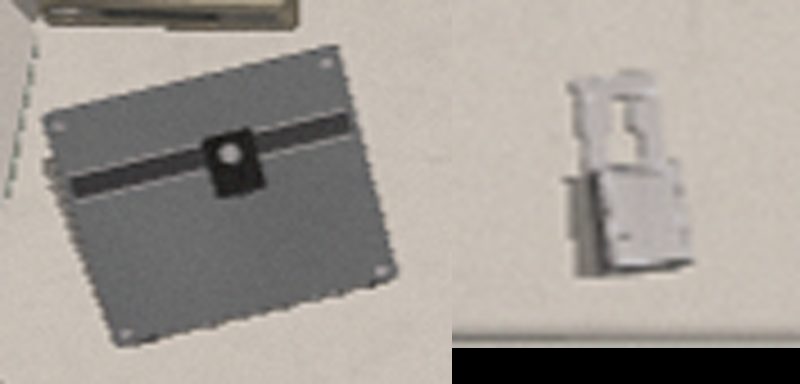

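```bash
cat >> h.py <<'E'
from scipy.spatial.transform import Rotation as Ro, Slerp
def cur():
    s=status.state(); return np.array(s['ee_pos']),Ro.from_euler('xyz',s['ee_rot'],degrees=True)
def board_rot(yaw,sl=np.degrees(.6)):
    y=np.radians(yaw);a=np.radians(sl)
    u=np.array([np.cos(a)*np.cos(y),np.cos(a)*np.sin(y),np.sin(a)])
    n=np.array([-np.sin(a)*np.cos(y),-np.sin(a)*np.sin(y),np.cos(a)])
    return Ro.from_matrix(np.c_[u,np.cross(-n,u),-n])
def down(yaw): return Ro.from_euler('xyz',[180,0,yaw],degrees=True)
def plan(p1,R1,N,start=None,g=0.0912):
    p,R=start or cur(); p0,R0=p,R
    sl=Slerp([0,1],Ro.concatenate([R0,R1])); out=[]
    for i in range(1,N+1):
        pt=p0+(p1-p0)*i/N; Rt=sl([i/N])[0]
        t=np.round(R.inv().apply(pt-p)/1000,4); 
        w=np.round((R.inv()*Rt).as_rotvec(),3)
        out.append([g]+[float(x)+0. for x in t]+[float(x)+0. for x in w])
        p=p+R.apply(t*1000); R=R*Ro.from_rotvec(w)
    print('['+','.join('['+','.join('%g'%x for x in r)+']' for r in out)+']')
    return p,R
E
python3 - <<'E'
from h import *
f=grab('top'); C=cloud(f)
s=C[170:186,185:210]; print('stud px', C[178,196],C[179,196],C[178,195])
print('shelf',C[100,250],C[90,450],C[100,150],C[50,280], 'flask',C[112,325],'bal',C[150,296],C[190,300])
R=board_rot(14.3); n=-R.as_matrix()[:,2]
S=C[178,196]; T=S+300*n; print(T,R.as_euler('xyz',degrees=True))
st=plan((np.array([127,560,404])+T)/2+[60,0,0],Ro.from_euler('xyz',[180,0,88],degrees=True),8)
plan(T,R,9,st)
E
```

```text
stud px [557.19065431 244.91819633 102.2679815 ] [555.12998384 245.48255574  98.60550762] [558.06824318 248.50370789  99.12355974]
shelf [613.25683624  62.96946382 503.18498675] [ 631.64256721 -353.71821345  519.03548216] [611.25775027 272.27394187 503.4141731 ] [648.21742582   2.01207337 632.7935611 ] flask [ 706.32804212 -126.99813857  244.68494799] bal [650.43313291 -55.09667767  93.90933174] [535.85642085 -69.3591604   49.39998507]
[393.04642251 203.07835628 349.86866598] [180.         -34.37746771  14.3       ]
[[0.0912,-0.0285,-0.0165,0.0035,0,0,0.173],[0.0912,-0.0309,-0.0114,0.0035,0,0,0.173],[0.0912,-0.0324,-0.0059,0.0034,0,0,0.173],[0.0912,-0.0329,-0.0002,0.0035,0,0,0.172],[0.0912,-0.0325,0.0054,0.0035,0,0,0.173],[0.0912,-0.031,0.0109,0.0035,0,0,0.173],[0.0912,-0.0287,0.0161,0.0035,0,0,0.173],[0.0912,-0.0255,0.0209,0.0034,0,0,0.173]]
[[0.0912,-0.0195,0.0088,0.003,-0.043,0.057,0.138],[0.0912,-0.0183,0.0113,0.0024,-0.043,0.057,0.139],[0.0912,-0.0167,0.0137,0.0019,-0.042,0.057,0.138],[0.0912,-0.0148,0.0157,0.0016,-0.043,0.057,0.138],[0.0912,-0.0125,0.0176,0.0015,-0.043,0.057,0.139],[0.0912,-0.0101,0.019,0.0017,-0.043,0.058,0.138],[0.0912,-0.0075,0.0202,0.0021,-0.043,0.057,0.138],[0.0912,-0.0048,0.021,0.0026,-0.042,0.057,0.139],[0.0912,-0.002,0.0213,0.0032,-0.043,0.057,0.138]]
```

```bash
python3 -m jog '[[0.0912,-0.0285,-0.0165,0.0035,0,0,0.173],[0.0912,-0.031,-0.0115,0.0035,0,0,0.173],[0.0912,-0.0325,-0.006,0.0035,0,0,0.173],[0.0912,-0.033,0,0.0035,0,0,0.172],[0.0912,-0.0325,0.0055,0.0035,0,0,0.173],[0.0912,-0.031,0.011,0.0035,0,0,0.173],[0.0912,-0.0285,0.016,0.0035,0,0,0.173],[0.0912,-0.0255,0.021,0.0035,0,0,0.173]]'
python3 -m jog '[[0.0912,-0.0195,0.009,0.003,-0.043,0.057,0.138],[0.0912,-0.018,0.0115,0.0025,-0.043,0.057,0.138],[0.0912,-0.0165,0.0135,0.002,-0.043,0.057,0.138],[0.0912,-0.015,0.0155,0.0015,-0.043,0.057,0.138],[0.0912,-0.0125,0.0175,0.0015,-0.043,0.057,0.138],[0.0912,-0.01,0.019,0.0015,-0.043,0.057,0.138],[0.0912,-0.0075,0.02,0.002,-0.043,0.057,0.138],[0.0912,-0.005,0.021,0.0025,-0.043,0.057,0.138],[0.0912,-0.002,0.0215,0.003,-0.043,0.057,0.138]]'
python3 -m jog '[[0.0912,0,0,0,0,0,0],[0.0912,0,0,0,0,0,0]]'
python3 - <<'E'
from h import *
f=grab('wrist','w1.png'); C=cloud(f); s=status.state(); print(s['ee_pos'],s['ee_rot'],s['qpos'])
m=vision.silhouettes('wrist','stand')
for r in m[:1]:
    P=C[r['pixels']&(f['depth']>0)]; q=P
    for i in range(6):
        c=q.mean(0); n=np.linalg.svd(q-c,full_matrices=False)[2][2]; n*=np.sign(n[2]); q=P[abs((P-c)@n)<1.5]
    print('plane',c,n,np.degrees(np.arctan2(np.hypot(*n[:2]),n[2])),np.degrees(np.arctan2(-n[1],-n[0])),len(q),len(P))
np.savez('w1.npz',C=C,img=f['color'],c=c,n=n)
E
```

```text
time_s: 2.25
ee_pos: [321.2, 380.9, 376.8]
ee_rot: [180.0, -0.0, 87.7]
force: [0.3, -0.2, -0.8]
gripper_width: 91.3
time_s: 3.38
ee_pos: [393.3, 202.8, 350.2]
ee_rot: [179.9, -34.5, 14.2]
force: [1.2, -0.8, -0.3]
gripper_width: 91.1
time_s: 3.62
ee_pos: [393.3, 203.9, 350.5]
ee_rot: [179.8, -34.4, 14.6]
force: [-0.5, 0.1, 0.0]
gripper_width: 90.8
[393.30577412 204.01789938 350.51506796] [179.81472771 -34.41702646  14.6321836 ] [ 28.53222074   3.61830847 121.57085186 -21.1837273   22.60850283
 121.22921712]
plane [547.41810233 253.17859335  80.89032383] [-0.54769051 -0.14145017  0.82463747] 34.44824640064166 14.481149574261988 28037 31161
```

View pics/w1.png

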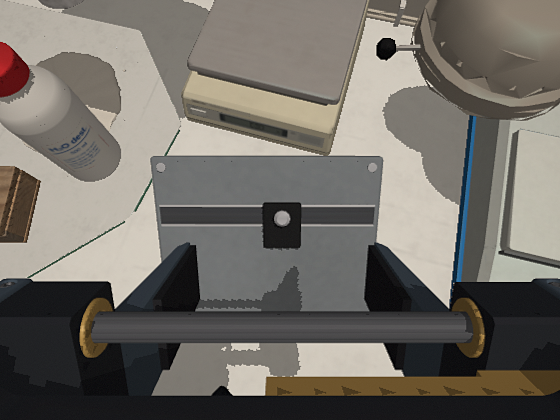

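The wrist picture shows the board square on. The round stud head is at about (282,218) inside the black pad (263–301, 203–248), and the groove is at row 216. Next I'll fit the geometry precisely.

Run:
```python
from h import *
z=np.load('w1.npz'); C=z['C']; im=z['img']; c=z['c']; n=z['n']
g=cv2.cvtColor(im,cv2.COLOR_BGR2GRAY)
sub=g[204:247,264:301]; 
cv2.imwrite('pics/stud.png',cv2.resize(g[195:255,250:315],None,fx=8,fy=8,interpolation=cv2.INTER_NEAREST))
t=((sub>75)*1).astype(np.uint8); k,l,st,ce=cv2.connectedComponentsWithStats(t)
for i in range(1,k): print(st[i],ce[i]+[264,204])
f=grab('wrist')
fl=210/np.tan(np.radians(f['fov_y']/2)); P=np.array(f['pose']); o=P[:3,3]
def onplane(u,v,h):
    d=P[:3,:3]@np.array([(u-f['cx'])/fl,(v-f['cy'])/fl,1]); return o+d*((c+h*n-o)@n)/(d@n)
i=1+np.argmax(st[1:,4]); S=onplane(*(ce[i]+[264,204]),12.5); print('stud head',S,'foot',S-12.5*n)
print('px depth pts h above plane', (C[215:222:2,278:287:2]-c)@n)
# pad edges and board edges
e=cv2.Canny(g,40,120); L=cv2.HoughLinesP(e,1,np.pi/720,40,minLineLength=60,maxLineGap=6)
for x1,y1,x2,y2 in L[:,0]:
    if 140<min(x1,x2) and max(x1,x2)<395 and 150<min(y1,y2) and max(y1,y2)<330:
        a,b=onplane(x1,y1,0),onplane(x2,y2,0); print(x1,y1,x2,y2,np.round(a),np.round(b),np.linalg.norm(a-b).round(1),'yaw',np.degrees(np.arctan2(*(b-a)[1::-1])).round(2))
```

```text
[ 10   6  17  16 202] [281.71287129 218.08415842]
[36 42  1  1  1] [300. 246.]
stud head [555.46707812 245.61510179 100.09693405] foot [562.31320946 247.38322891  89.78896567]
px depth pts h above plane [[ 12.98110237  13.18959843  12.07560385  13.22654138  12.26750692]
 [ 12.65140782  13.28577251  13.454752    12.42515932  13.91350488]
 [ 12.41033194  12.99194766  13.73197296  13.11651259  12.37485739]
 [294.07035758  12.69390327  13.54349972  13.55355505  12.76803185]]
155 204 262 204 [542. 357.  95.] [565. 266.  95.] 94.3 yaw -75.47
226 155 378 155 [592. 304. 119.] [624. 179. 119.] 128.5 yaw -75.45
157 226 262 226 [525. 353.  83.] [549. 262.  83.] 94.3 yaw -75.47
301 207 379 207 [572. 232.  93.] [589. 165.  93.] 69.0 yaw -75.47
301 225 361 226 [558. 228.  84.] [571. 176.  83.] 54.0 yaw -76.3
301 224 377 224 [559. 229.  84.] [576. 163.  84.] 68.3 yaw -75.47
194 224 262 225 [535. 322.  84.] [550. 262.  84.] 61.0 yaw -76.21
377 232 383 159 [570. 160.  80.] [623. 174. 117.] 65.7 yaw 14.86
195 308 260 309 [465. 309.  36.] [480. 248.  35.] 63.0 yaw -76.33
199 300 261 300 [473. 306.  41.] [488. 249.  41.] 59.7 yaw -75.5
200 299 261 299 [474. 306.  41.] [489. 249.  41.] 58.7 yaw -75.5
```

View pics/stud.png

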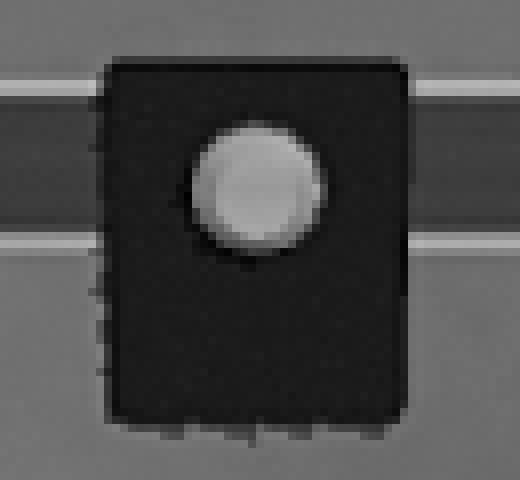

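Run:
```python
from h import *
p,R=cur(); print('stud head in tool',R.inv().apply(np.array([555.47,245.62,100.1])-p))
st=plan(np.array([410,-220,310.]),down(6.),11)
```

```text
stud head in tool [-3.34569223e+00 -2.03105185e-01  3.01137838e+02]
[[0.0912,-0.0089,0.0377,-0.0015,-0.004,-0.055,0.013],[0.0912,-0.0085,0.0378,-0.0009,-0.004,-0.054,0.013],[0.0912,-0.008,0.0379,-0.0003,-0.003,-0.055,0.014],[0.0912,-0.0075,0.038,0.0002,-0.004,-0.054,0.013],[0.0912,-0.0069,0.0382,0.0008,-0.004,-0.055,0.013],[0.0912,-0.0064,0.0382,0.0013,-0.004,-0.054,0.013],[0.0912,-0.0058,0.0382,0.0018,-0.004,-0.055,0.013],[0.0912,-0.0052,0.0384,0.0023,-0.004,-0.054,0.014],[0.0912,-0.0046,0.0384,0.0027,-0.003,-0.055,0.013],[0.0912,-0.0039,0.0384,0.003,-0.004,-0.054,0.013],[0.0912,-0.0032,0.0385,0.0033,-0.004,-0.055,0.013]]
```

```bash
python3 -m jog '[[0.0912,-0.009,0.0375,-0.0015,-0.004,-0.055,0.013],[0.0912,-0.0085,0.038,-0.001,-0.004,-0.054,0.013],[0.0912,-0.008,0.038,0,-0.004,-0.055,0.013],[0.0912,-0.0075,0.038,0,-0.004,-0.054,0.013],[0.0912,-0.007,0.038,0.001,-0.004,-0.055,0.013],[0.0912,-0.0065,0.038,0.001,-0.004,-0.054,0.013],[0.0912,-0.006,0.038,0.002,-0.004,-0.055,0.013],[0.0912,-0.005,0.0385,0.002,-0.004,-0.054,0.013],[0.0912,-0.0045,0.0385,0.003,-0.004,-0.055,0.013],[0.0912,-0.004,0.0385,0.003,-0.004,-0.054,0.013],[0.0912,-0.003,0.0385,0.003,-0.004,-0.055,0.013],[0.0912,0,0,0,0,0,0]]'
python3 - <<'E'
from h import *
f=grab('wrist','w2.png'); C=cloud(f); p,R=cur(); print(p,R.as_euler('xyz',degrees=True),status.state()['qpos'])
m=vision.silhouettes('wrist','pocket')[0]['pixels']; P=C[m]
fl=210/np.tan(np.radians(f['fov_y']/2)); M=np.array(f['pose'])
for lo,hi in [(33,50),(2,9)]:
    s=P[(P[:,2]>lo)&(P[:,2]<hi)]
    print(lo,len(s),s.mean(0),cv2.minAreaRect(s[:,:2].astype(np.float32)))
# upright ortho raster of height
cv2.imwrite('pics/w2c.png',cv2.resize(f['color'][130:260,220:340],None,fx=4.5,fy=4.5,interpolation=cv2.INTER_CUBIC))
np.savez('w2.npz',C=C,img=f['color'],m=m)
E
```

```text
time_s: 5.28
ee_pos: [410.4, -222.1, 310.1]
ee_rot: [179.8, -0.0, 5.9]
force: [0.1, 0.6, 0.2]
gripper_width: 91.7
[ 409.89857148 -220.90433577  310.11280721] [ 1.79911458e+02 -6.04338540e-03  5.95333987e+00] [-2.97152269e+01  1.35689332e+01  1.11568380e+02 -8.37094442e-02
  5.48061770e+01  5.43796497e+01]
33 2881 [ 387.61409073 -225.3628675    38.20220431] ((387.0501403808594, -225.3799285888672), (50.65719985961914, 39.99140167236328), 5.954192638397217)
2 2767 [ 433.08249055 -220.49626644    5.21554823] ((403.0412902832031, -223.40855407714844), (118.61370849609375, 40.02323532104492), 5.617664813995361)
```

View pics/w2.png

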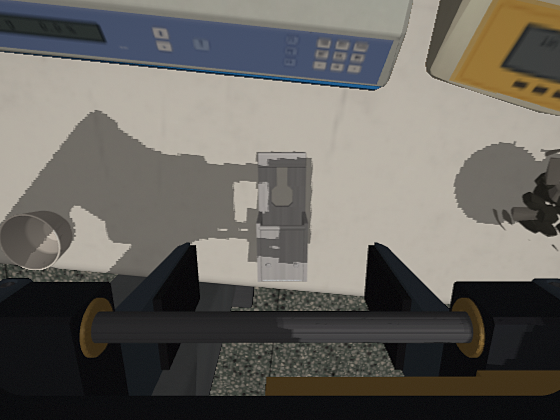

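View pics/w2c.png

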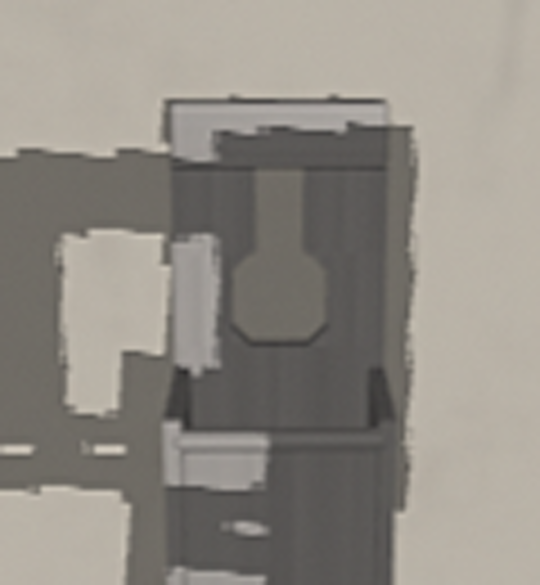

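The wrist picture shows the pocket at px (258–311, 152–280), with the keyhole upwards and its wide part at (282,196). Its yaw matches the tool's 5.95°. Now I'll descend and grasp.

```bash
python3 -m jog '[[0.0912,-0.009,0.001,0.01,0,0,0],[0.0912,-0.009,0.001,0.02,0,0,0],[0.07,0,0,0.025,0,0,0],[0.07,0,0,0.025,0,0,0],[0.07,0,0,0.02,0,0,0],[0.07,0,0,0.01,0,0,0],[0.07,0,0,0.003,0,0,0],[0.07,0,0,0,0,0,0]]' 15
python3 - <<'E'
from h import *
f=grab('wrist','w3.png'); p,R=cur(); print(p,R.as_euler('xyz',degrees=True))
E
```

```text
time_s: 6.38
ee_pos: [391.8, -224.5, 197.7]
ee_rot: [179.8, -0.0, 6.0]
force: [-0.3, 0.2, 0.4]
gripper_width: 70.0
[ 391.92245007 -224.61579727  197.92011098] [ 1.79820872e+02 -4.85581080e-02  6.00450298e+00]
```

View pics/w3.png

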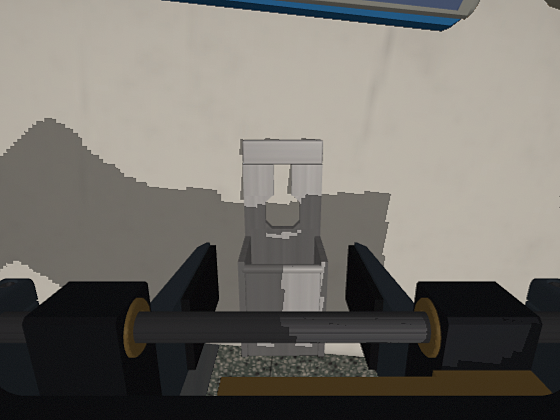

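The pocket sits centred between the fingers (240–325) with the hole at (283,213). I'll close, then lift.

```bash
python3 -m jog '[[0.036,0,0,0,0,0,0],[0.036,0,0,0,0,0,0],[0.036,0,0,0,0,0,0],[0.036,0,0,0,0,0,0]]' 30
python3 -m jog '[[0.036,0,0,-0.005,0,0,0],[0.036,0,0,-0.015,0,0,0],[0.036,0,0,-0.03,0,0,0],[0.036,0,0,-0.04,0,0,0],[0.036,0,0,-0.04,0,0,0],[0.036,0,0,0,0,0,0],[0.036,0,0,0,0,0,0]]'
python3 - <<'E'
from h import *
f=grab('wrist','w4.png'); C=cloud(f); p,R=cur(); print(p,R.as_euler('xyz',degrees=True),status.state()['force'])
m=vision.silhouettes('wrist','pocket')[0]['pixels']
L=R.inv().apply((C-p).reshape(-1,3)).reshape(C.shape)
np.savez('w4.npz',L=L,img=f['color'],m=m,p=p,q=R.as_quat())
Q=L[m&(f['depth']>0)]
for lo,hi in [(150,165),(186,197)]:
    s=Q[(Q[:,2]>lo)&(Q[:,2]<hi)]
    if len(s)>20: print(lo,len(s),np.median(s,0),cv2.minAreaRect(s[:,:2].astype(np.float32)))
s=Q[(Q[:,2]>182)&(Q[:,2]<200)&(Q[:,0]>25)]; A=np.c_[s[:,:2],np.ones(len(s))]; print('plate z fit',np.linalg.lstsq(A,s[:,2],rcond=None)[0])
cv2.imwrite('pics/w4c.png',cv2.resize(f['color'][120:280,210:350],None,fx=3.7,fy=3.7,interpolation=cv2.INTER_CUBIC))
E
```

```text
time_s: 6.92
ee_pos: [391.8, -224.7, 197.5]
ee_rot: [179.9, 0.0, 6.0]
force: [0.1, -0.7, 1.6]
gripper_width: 39.7
time_s: 7.8
ee_pos: [391.2, -224.0, 326.5]
ee_rot: [179.9, 0.1, 6.0]
force: [0.3, 0.4, -1.9]
gripper_width: 39.8
[ 391.13073044 -223.92124572  326.06462214] [1.79971927e+02 1.55055279e-01 5.99288937e+00] [ 0.63769819  0.11595272 -2.24011113]
150 5313 [  5.27284854  -0.45929968 158.82387728] ((-4.433879852294922, -0.1924896240234375), (51.347633361816406, 40.15318298339844), 0.23254366219043732)
186 7782 [4.22993298e+01 2.79562357e-02 1.91744896e+02] ((37.347564697265625, -0.2767448425292969), (66.83092498779297, 39.96711730957031), 0.5635855793952942)
plate z fit [1.20683836e-03 1.78041615e-03 1.91691021e+02]
```

View pics/w4c.png

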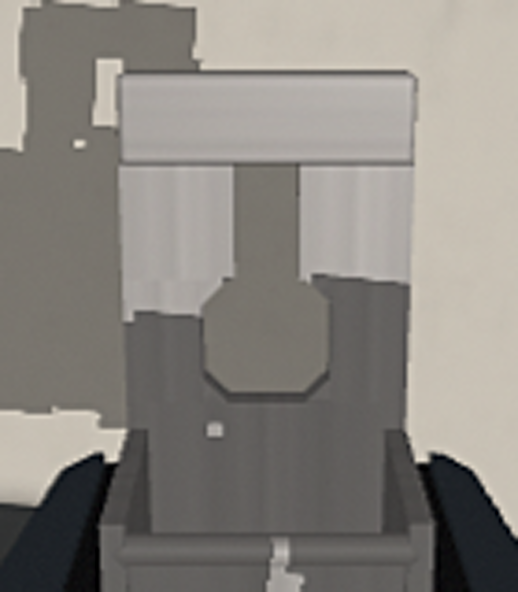

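Run:
```python
from h import *
f=grab('wrist'); p,R=cur(); print(p)
fl=210/np.tan(np.radians(f['fov_y']/2)); M=np.array(f['pose'])
Mt=R.inv().as_matrix()@M[:3,:3]; ot=R.inv().apply(M[:3,3]-p); print('cam in tool',ot,Mt.round(3).tolist())
def at(u,v,z):
    d=Mt@np.array([(u-f['cx'])/fl,(v-f['cy'])/fl,1]); return (ot+d*(z-ot[2])/d[2]).round(2)
X=lambda a:210+(a+.5)/3.7-.5
Y=lambda a:120+(a+.5)/3.7-.5
print('slot end',at(X(267),Y(163),191.7),'-43')
print('oct bottom',at(X(267),Y(401),191.7),'-9; back edge',at(X(267),Y(392),196.7))
print('oct L,R',at(X(203),Y(340),191.7),at(X(329),Y(340),191.7))
print('plate top',at(X(267),Y(72),191.7),'-55; L,R',at(X(119),Y(160),191.7),at(X(414),Y(160),191.7))
print('stud head now check px 281.7,218.1',at(281.71,218.08,301.1))
```

```text
[ 391.32689604 -224.03888791  325.93293409]
cam in tool [83.30108587 -0.34094531 19.78898256] [[-0.001, -0.956, -0.294], [1.0, -0.001, -0.0], [0.0, -0.294, 0.956]]
slot end [ 58.42  -0.32 191.7 ] -43
oct bottom [ 24.6   -0.34 191.7 ] -9; back edge [ 24.29  -0.34 196.7 ]
oct L,R [ 33.65  -9.31 191.7 ] [ 33.63   8.36 191.7 ]
plate top [ 70.39  -0.31 191.7 ] -55; L,R [ 58.84 -20.22 191.7 ] [ 58.81  19.44 191.7 ]
stud head now check px 281.7,218.1 [ -3.79  -0.41 301.1 ]
```

Run:
```python
from h import *
R=board_rot(14.53); n=-R.as_matrix()[:,2]; foot=np.array([562.3,247.4,89.8])
T=lambda h: foot+n*(h+196.7)-R.apply([33.5,-.4,0])
print(T(80),T(28))
st=plan(T(80),R,12,g=0.036)
print()
plan(T(28),R,3,st,g=.036)
```

```text
[384.39635199 200.8783784  299.25484179] [412.81867732 208.24477091 256.33738981]
[[0.036,0.0031,-0.0353,0.0022,0.004,0.05,-0.012],[0.036,0.0035,-0.0352,0.0025,0.003,0.05,-0.012],[0.036,0.0037,-0.0352,0.0028,0.004,0.05,-0.012],[0.036,0.004,-0.0351,0.0031,0.004,0.051,-0.012],[0.036,0.0042,-0.0351,0.0035,0.004,0.05,-0.012],[0.036,0.0045,-0.0349,0.0038,0.003,0.05,-0.012],[0.036,0.0047,-0.035,0.0042,0.004,0.05,-0.012],[0.036,0.0049,-0.0348,0.0046,0.004,0.05,-0.012],[0.036,0.0051,-0.0348,0.0049,0.004,0.05,-0.012],[0.036,0.0053,-0.0347,0.0053,0.003,0.05,-0.012],[0.036,0.0054,-0.0346,0.0058,0.004,0.051,-0.012],[0.036,0.0055,-0.0345,0.0061,0.004,0.05,-0.012]]

[[0.036,0,0,0.0173,0,0,0],[0.036,0,0,0.0173,0,0,0],[0.036,-0.0001,0,0.0174,0,0,0]]
```

```bash
python3 -m jog '[[0.036,0.003,-0.0355,0.002,0.004,0.05,-0.012],[0.036,0.0035,-0.035,0.0025,0.004,0.05,-0.012],[0.036,0.0035,-0.035,0.003,0.004,0.05,-0.012],[0.036,0.004,-0.035,0.003,0.004,0.05,-0.012],[0.036,0.004,-0.035,0.0035,0.004,0.05,-0.012],[0.036,0.0045,-0.035,0.004,0.004,0.05,-0.012],[0.036,0.0045,-0.035,0.004,0.004,0.05,-0.012],[0.036,0.005,-0.035,0.0045,0.004,0.05,-0.012],[0.036,0.005,-0.035,0.005,0.003,0.05,-0.012],[0.036,0.0055,-0.0345,0.0055,0.003,0.05,-0.012],[0.036,0.0055,-0.0345,0.006,0.003,0.05,-0.012],[0.036,0.0055,-0.0345,0.006,0.003,0.05,-0.012]]'
python3 -m jog '[[0.036,0,0,0,0,0,0],[0.036,0,0,0,0,0,0]]'
python3 - <<'E'
from h import *
f=grab('wrist','w5.png'); p,R=cur(); print(p,R.as_euler('xyz',degrees=True),status.state()['qpos'],status.state()['force'])
print(R.inv().apply(np.array([384.4,200.9,299.25])-p))
E
```

```text
time_s: 9.45
ee_pos: [384.4, 194.5, 299.2]
ee_rot: [179.7, -33.7, 14.5]
force: [0.4, -0.6, -1.3]
gripper_width: 39.5
time_s: 9.7
ee_pos: [384.6, 193.0, 299.6]
ee_rot: [179.7, -33.7, 14.4]
force: [-0.3, -0.1, -2.0]
gripper_width: 39.9
[384.77603209 192.74284819 299.83675252] [179.69411037 -33.69993025  14.34770249] [ 27.63611179   6.7543026  127.21307229 -30.56399729  15.13030838
 130.81061933] [-0.35976418 -0.10870205 -1.3733135 ]
[ 1.05306415 -8.00331186  1.36486606]
```

View pics/w5.png

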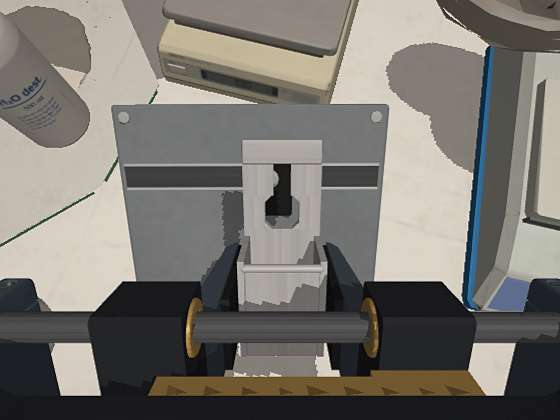

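```bash
cat > kin.py <<'E'
from h import *
from scipy.optimize import least_squares
D=[([76.0906,18.350,89.7069,-.002,72.044,-1.147],[126.99,560.62,403.93],[-179.9,0,167.24]),
([28.532,3.618,121.571,-21.184,22.609,121.229],[393.31,204.02,350.52],[179.81,-34.417,14.632]),
([-29.715,13.569,111.568,-.0837,54.806,54.38],[409.9,-220.9,310.11],[179.91,0,5.953]),
([27.636,6.754,127.213,-30.564,15.130,130.811],[384.78,192.74,299.84],[179.694,-33.70,14.348])]
def fk(q,k):
    a,h,L1,L2,e,d=k; q=np.radians(q)
    B=Ro.from_euler('z',q[0]); A=B*Ro.from_euler('y',q[1]); F=B*Ro.from_euler('y',q[1]+q[2])
    p=B.apply([a,0,h])+A.apply([0,0,L1])+F.apply([e,0,L2])
    W=F*Ro.from_euler('z',q[3])*Ro.from_euler('y',q[4])*Ro.from_euler('z',q[5])
    return p+W.apply([0,0,d]),W
def res(k):
    return np.concatenate([fk(np.array(q),k)[0]-p for q,p,r in D])
s=min((least_squares(res,x0) for x0 in ([0,300,450,450,0,100],[50,300,400,400,50,100],[0,150,400,400,0,80])),key=lambda r:r.cost)
K=s.x
W=fk(np.array(D[0][0]),K)[1]; OFF=W.inv()*Ro.from_euler('xyz',D[0][2],degrees=True)
def ik(p,R,q0):
    f=lambda q:np.concatenate([fk(q,K)[0]-p,200*((fk(q,K)[1]*OFF).inv()*R).as_rotvec()])
    r=least_squares(f,q0); return r.x,r.cost
if __name__=='__main__':
    print(K.round(1),abs(s.fun).max(),[np.degrees(((fk(np.array(q),K)[1]*OFF).inv()*Ro.from_euler('xyz',r,degrees=True)).magnitude()).round(2) for q,p,r in D])
    R=board_rot(14.53); n=-R.as_matrix()[:,2]; foot=np.array([562.3,247.4,89.8])
    q=np.array(D[3][0])
    for sl in (0,22):
      for h in (80,60,40,28,14,5,2):
        T=foot+n*(h+196.7)-R.apply([33.5+sl,-.4,0]); q,c=ik(T,R,q); print(sl,h,T.round(0),q.round(1),round(c,3))
E
python3 kin.py
```

```text
[ 46.4 196.5 504.9 399.4  38.3 111.9] 11.96606442034934 [np.float64(0.0), np.float64(0.0), np.float64(0.01), np.float64(0.0)]
0 80 [384. 201. 299.] [ 29.8   7.5 126.6 -34.8  15.1 136.6] 0.0
0 60 [395. 204. 283.] [ 29.3  10.5 126.4 -41.2  12.7 142.8] 0.0
0 40 [406. 207. 266.] [ 28.9  13.5 126.1 -49.7  10.6 151.2] 0.0
0 28 [413. 208. 256.] [ 28.7  15.3 125.8 -56.2   9.6 157.6] 0.0
0 14 [420. 210. 245.] [ 28.4  17.4 125.4 -65.1   8.6 166.4] 0.0
0 5 [425. 212. 237.] [ 28.2  18.7 125.1 -71.6   8.1 172.8] 0.0
0 2 [427. 212. 235.] [ 28.2  19.2 125.  -73.9   8.  175.1] 0.0
22 80 [367. 196. 287.] [ 30.6   7.3 129.7 -43.2  13.2 145.7] 0.0
22 60 [378. 199. 270.] [ 30.1  10.5 129.5 -52.8  10.9 155.2] 0.0
22 40 [389. 202. 254.] [ 29.6  13.6 129.1 -65.8   9.3 168.1] 0.0
22 28 [395. 204. 244.] [ 29.3  15.5 128.8 -75.3   8.6 177.4] 0.0
22 14 [403. 206. 232.] [ 29.1  17.7 128.4 -87.2   8.1 189.3] 0.0
22 5 [408. 207. 225.] [ 28.9  19.1 128.1 -95.    8.1 197. ] 0.0
22 2 [409. 207. 222.] [ 28.8  19.5 128.  -97.6   8.1 199.5] 0.0
```

The wrist picture shows the pocket above the board with the stud near (275,177) through the slot. My rotation-exact kinematic fit says that a tool square to the board would run joints 4 and 6 out of range at the seat. So I'll check gripping with the tool leaned about the jaw axis.

```bash
cat > kin2.py <<'E'
import kin
from kin import *
def fk2(q,k):
    p,W=fk(q,k[:6]); return p+Ro.from_euler('z',np.radians(q[0])).apply([0,k[6],0]),W
def res2(k): return np.concatenate([(fk2(np.array(q),k)[0]-p) for q,p,r in D])
best=min((least_squares(res2,np.r_[x0,0]) for x0 in (list(K),[0,300,450,450,0,100],[50,300,400,400,50,100],[0,150,400,400,0,80])),key=lambda r:r.cost); K2=best.x
def ik2(p,R,q0):
    f=lambda q:np.concatenate([fk2(q,K2)[0]-p,200*((fk2(q,K2)[1]*OFF).inv()*R).as_rotvec()])
    r=least_squares(f,q0); return r.x,r.cost
def tilt(R,de): return R*Ro.from_euler('y',de,degrees=True)
E
python3 - <<'E'
from kin2 import *
print(K2.round(1),best.fun.round(1))
R=board_rot(14.53); n=-R.as_matrix()[:,2]; foot=np.array([562.3,247.4,89.8])
u=R.as_matrix()[:,0]
for de in (20,25,-25):
  Rt=tilt(R,de); print(de,Rt.as_matrix()[:,2].round(2))
  q=np.array([25,20,110,0,40,100.])
  for sl,h in ((0,60),(0,10),(22,1)):
    hole=foot+n*h-u*sl   # pocket hole pos
    g=hole+R.apply([-18-15,0,-30])
    T=g-Rt.as_matrix()[:,2]*172
    q,c=ik2(T,Rt,q); print(sl,h,T.round(0),q.round(1),round(c,3))
E
```

```text
[ -0.  140.3 591.8 417.   25.2 144.9  11.5] [ 0.  0.  0.  0. -0. -0. -0.  0.  0.  0.  0.  0.]
20 [ 0.79  0.2  -0.58]
0 60 [351. 193. 246.] [ 32.2  12.8 141.7  28.8 -30.8  75.2] 0.0
0 10 [379. 200. 204.] [ 30.7  20.8 141.3  21.8 -37.4  81.9] 0.0
22 1 [366. 197. 185.] [ 31.3  23.8 144.   20.2 -42.8  84.8] 0.0
25 [ 0.83  0.22 -0.51]
0 60 [343. 191. 233.] [ 33.2  15.9 145.2  24.4 -41.7  81. ] 0.0
0 10 [371. 198. 192.] [ 31.5  24.3 144.5  19.5 -48.7  85.7] 0.0
22 1 [358. 194. 172.] [ 32.2  27.9 147.1  18.7 -54.7  88.2] 0.0
-25 [ 0.16  0.04 -0.99]
0 60 [460. 221. 315.] [ 24.8  15.1 108.8  -2.3  46.9 101.7] 0.0
0 10 [487. 228. 274.] [ 24.3  20.1 108.4  -2.3  42.3 101.4] 0.0
22 1 [474. 225. 254.] [ 24.5  20.6 111.3  -2.6  38.9 101.9] 0.0
```

Run:
```python
from h import *
st=plan(np.array([360,60,310.]),Ro.from_euler('xyz',[180,-16,10],degrees=True),5,g=0.036)
print()
st=plan(np.array([390,-130,260.]),down(6.),6,st,g=0.036)
```

```text
[[0.036,-0.0083,0.0245,-0.0079,-0.005,-0.062,0.014],[0.036,-0.0085,0.0247,-0.0072,-0.006,-0.062,0.013],[0.036,-0.0086,0.0249,-0.0066,-0.005,-0.061,0.014],[0.036,-0.0086,0.025,-0.0059,-0.005,-0.062,0.014],[0.036,-0.0086,0.0251,-0.0052,-0.006,-0.062,0.013]]

[[0.036,-0.0029,0.0321,0.0079,-0.002,-0.047,0.012],[0.036,-0.002,0.032,0.008,-0.001,-0.046,0.011],[0.036,-0.0014,0.0321,0.0081,-0.002,-0.047,0.012],[0.036,-0.0006,0.0321,0.0083,-0.001,-0.046,0.011],[0.036,0.0001,0.032,0.0083,-0.002,-0.047,0.012],[0.036,0.0009,0.0321,0.0084,-0.001,-0.046,0.012]]
```

```bash
python3 -m jog '[[0.036,-0.0085,0.0245,-0.008,-0.005,-0.062,0.014],[0.036,-0.0085,0.0245,-0.007,-0.005,-0.062,0.014],[0.036,-0.0085,0.025,-0.0065,-0.005,-0.062,0.014],[0.036,-0.0085,0.025,-0.006,-0.005,-0.062,0.014],[0.036,-0.0085,0.025,-0.005,-0.005,-0.062,0.014],[0.036,-0.003,0.032,0.008,-0.002,-0.047,0.012],[0.036,-0.002,0.032,0.008,-0.002,-0.047,0.012],[0.036,-0.0015,0.032,0.008,-0.002,-0.047,0.012],[0.036,-0.0005,0.032,0.008,-0.001,-0.047,0.012],[0.036,0,0.032,0.0085,-0.001,-0.046,0.011],[0.036,0.001,0.032,0.0085,-0.001,-0.046,0.011],[0.036,0,0,0,0,0,0]]'
python3 - <<'E'
from h import *
p,R=cur();print(p,R.as_euler('xyz',degrees=True),status.state()['qpos'].round(3).tolist()); plan(np.array([*p[:2],198.]),down(6.),7,g=0.036)
E
```

```text
time_s: 11.25
ee_pos: [390.4, -130.8, 259.1]
ee_rot: [-179.7, -0.0, 5.7]
force: [-0.3, 1.4, -1.4]
gripper_width: 39.6
[ 390.36914455 -130.75059017  259.05870379] [-1.79736943e+02 -2.72995960e-02  5.73075340e+00] [-20.206, 13.153, 121.842, 0.351, 45.096, 63.815]
[[0.036,0,0,0.0087,-0.001,0,-0.001],[0.036,0,0.0001,0.0087,0,0,0],[0.036,0,0,0.0088,-0.001,0,-0.001],[0.036,0,0,0.0087,-0.001,0,-0.001],[0.036,0,0,0.0087,0,0,0],[0.036,0,0.0001,0.0087,-0.001,0,-0.001],[0.036,0,0,0.0088,-0.001,0,-0.001]]
```

```bash
python3 -m jog '[[0.036,0,0,0.016,-0.004,0,0],[0.036,0,0,0.018,0,0,0],[0.036,0,0,0.016,0,0,0],[0.036,0,0,0.008,0,0,0],[0.036,0,0,0.003,0,0,0],[0.036,0,0,0,0,0,0]]'
python3 - <<'E'
from h import *
s=status.state();print(s['ee_pos'],s['ee_rot'],s['force'])
E
```

```text
time_s: 12.0
ee_pos: [390.3, -128.5, 198.7]
ee_rot: [180.0, -0.0, 6.0]
force: [0.1, -0.4, -1.0]
gripper_width: 39.6
[ 390.28214928 -128.52280382  198.71098666] [ 1.79997608e+02 -4.66275012e-02  5.97716097e+00] [ 0.13202697 -0.40808921 -0.95406918]
```

```bash
python3 -m jog '[[0.036,0,0,0.001,0,0,0],[0.055,0,0,0,0,0,0],[0.06,0,0,0,0,0,0]]'
python3 - <<'E'
from h import *
p,R=cur(); print(p,R.as_euler('xyz',degrees=True))
R0=down(6.); ux=R0.as_matrix()[:,0]
O=p+ux*15.5; O[2]=0
print('O',O)
# pivot rows
rows=[];P,Rc=p,R
for a,gz in [(0,34),(-8.34,34),(-16.7,34),(-25,34),(-25,30)]:
    Rt=R0*Ro.from_euler('y',a,degrees=True); g=O-16*ux+[0,0,gz]; T=g-Rt.as_matrix()[:,2]*172
    t=Rc.inv().apply(T-P)/1000; w=(Rc.inv()*Rt).as_rotvec(); print(t.round(4),w.round(3),T.round(1)); P,Rc=T,Rt
E
```

```text
time_s: 12.38
ee_pos: [390.4, -128.6, 197.7]
ee_rot: [180.0, -0.1, 6.0]
force: [0.2, 0.5, -0.5]
gripper_width: 57.4
[ 390.37595268 -128.59458788  197.72767795] [ 1.79982391e+02 -5.63935202e-02  5.98334491e+00]
O [ 405.79104206 -126.9743967     0.        ]
[-0.0005  0.     -0.0083] [ 0.    -0.001 -0.   ] [ 389.9 -128.6  206. ]
[0.0249 0.     0.0018] [ 0.    -0.146  0.   ] [ 414.7 -126.   204.2]
[0.025  0.     0.0018] [-0.    -0.146 -0.   ] [ 439.  -123.5  198.7]
[ 0.0248 -0.      0.0018] [ 0.    -0.145  0.   ] [ 462.2 -121.   189.9]
[ 0.0017 -0.      0.0036] [0. 0. 0.] [ 462.2 -121.   185.9]
```

```bash
python3 -m jog '[[0.06,-0.0005,0,-0.008,0,0,0],[0.06,0.025,0,0.0018,0,-0.146,0],[0.06,0.025,0,0.0018,0,-0.146,0],[0.06,0.025,0,0.0018,0,-0.145,0],[0.06,0.0017,0,0.0036,0,0,0],[0.06,0,0,0,0,0,0]]'
python3 - <<'E'
from h import *
f=grab('wrist','w6.png'); p,R=cur(); print(p,R.as_euler('xyz',degrees=True),status.state()['force'])
E
```

```text
time_s: 13.12
ee_pos: [461.1, -120.9, 185.3]
ee_rot: [-180.0, 25.0, 6.0]
force: [-1.2, 0.1, -0.3]
gripper_width: 60.3
[ 460.91366701 -121.0168264   185.61064795] [-179.96969435   25.0119236     5.96902333] [ 0.33910501 -0.2339502  -0.30953934]
```

View pics/w6.png

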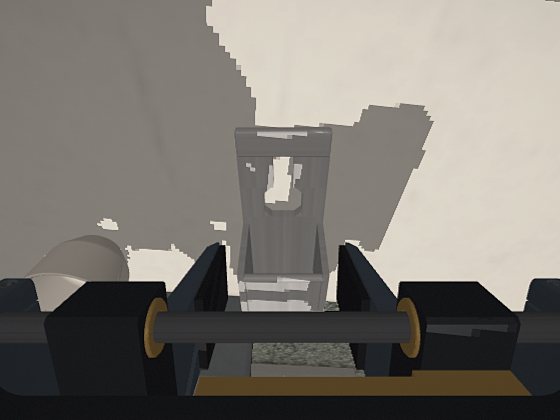

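The tool is leaned and the pocket is still centred between the fingers, with the keyhole at (283,193). I'll close and lift.

```bash
python3 -m jog '[[0.036,0,0,0,0,0,0],[0.036,0,0,0,0,0,0],[0.036,0,0,0,0,0,0],[0.036,0,0,0,0,0,0],[0.036,-0.004,0,-0.009,0,0,0],[0.036,-0.01,0,-0.02,0,0,0],[0.036,-0.017,0,-0.036,0,0,0],[0.036,-0.017,0,-0.036,0,0,0],[0.036,0,0,0,0,0,0],[0.036,0,0,0,0,0,0]]' 30
python3 - <<'E'
from h import *
f=grab('wrist','w7.png'); C=cloud(f); p,R=cur(); print(p,R.as_euler('xyz',degrees=True),status.state()['force'],status.state()['qpos'].round(3).tolist())
m=vision.silhouettes('wrist','pocket')[0]['pixels']
L=R.inv().apply((C-p).reshape(-1,3)).reshape(C.shape)
Rp=Ro.from_euler('y',25,degrees=True) # pocket-aligned axes in tool
G=Rp.inv().apply((L-[0,0,172]).reshape(-1,3)).reshape(L.shape) # relative to grasp point, axes x up plate, z toward back
Q=G[m&(f['depth']>0)]
print(np.histogram(Q[:,2],bins=range(-12,40,4)))
s=Q[(Q[:,2]>20)&(Q[:,2]<30)&(Q[:,0]>30)]; A=np.c_[s[:,:2],np.ones(len(s))]; print('plate fit',np.linalg.lstsq(A,s[:,2],rcond=None)[0],cv2.minAreaRect(s[:,:2].astype(np.float32)),s.max(0))
s=Q[(Q[:,2]>-14)&(Q[:,2]<-5)]; print('rim',len(s),np.median(s[:,2]),s.max(0),s.min(0))
cv2.imwrite('pics/w7c.png',cv2.resize(f['color'][110:270,210:350],None,fx=3.7,fy=3.7,interpolation=cv2.INTER_CUBIC))
E
```

```text
time_s: 14.42
ee_pos: [461.2, -120.9, 296.6]
ee_rot: [-180.0, 25.0, 6.0]
force: [-0.3, -0.2, -2.0]
gripper_width: 39.9
[ 461.06369379 -120.94152802  296.11452549] [-179.94183373   25.12560706    6.00727547] [-0.27503329 -0.5450757  -1.80079483] [-13.614, 20.997, 105.011, -8.326, 77.968, 73.861]
(array([2903,  518,  116,  135,  146,  137,  151,  157, 2768, 7434,  127,
          0]), array([-12,  -8,  -4,   0,   4,   8,  12,  16,  20,  24,  28,  32,  36]))
plate fit [1.22639648e-02 1.15782533e-03 2.37454588e+01] ((51.289344787597656, -0.339996337890625), (42.64811325073242, 40.125633239746094), 0.23574672639369965) [72.58575476 19.8010477  29.34660923]
rim 3392 -8.607322011688701 [22.99579701 19.71168027 -5.04986826] [ -6.9712     -20.88996138 -10.19661114]
```

View pics/w7c.png

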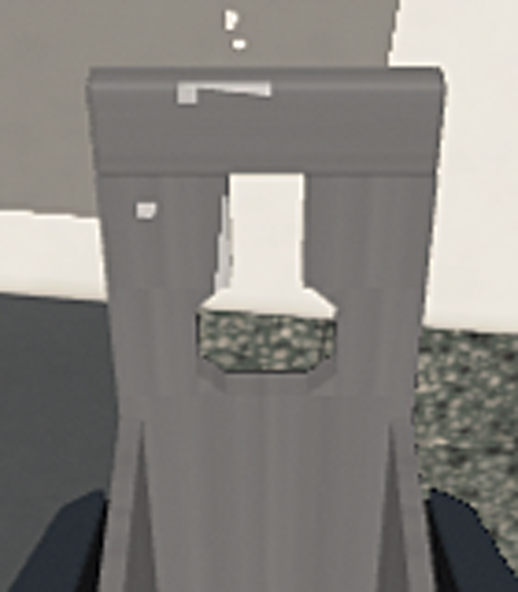

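Run:
```python
from h import *
f=grab('wrist'); p,R=cur(); print(p)
fl=210/np.tan(np.radians(f['fov_y']/2)); M=np.array(f['pose'])
Rp=Ro.from_euler('y',25,degrees=True); A=(R*Rp)
Mt=A.inv().as_matrix()@M[:3,:3]; ot=A.inv().apply(M[:3,3]-(p+R.apply([0,0,172]))); print('cam',ot)
def at(u,v,off=0):
    d=Mt@np.array([(u-f['cx'])/fl,(v-f['cy'])/fl,1]); # plane z=23.75+.0123x+off
    nn=np.array([-.0123,0,1]); t=(23.75+off-ot@nn)/(d@nn); return (ot+d*t).round(2)
X=lambda a:210+(a+.5)/3.7-.5
Y=lambda a:110+(a+.5)/3.7-.5
print('slot end',at(X(267),Y(173)),'-43')
print('oct bottom front',at(X(267),Y(392)),'-9; back',at(X(267),Y(373),5))
print('oct LR',at(X(198),Y(330)),at(X(336),Y(330)))
print('plate end',at(X(267),Y(68)),'-55; LR',at(X(97),Y(173)),at(X(436),Y(173)))
```

```text
[ 461.15649798 -120.96043158  295.9074826 ]
cam [ 139.72698501   -0.27032363 -102.61613898]
slot end [60.18 -0.29 24.49] -43
oct bottom front [26.57 -0.31 24.08] -9; back [25.59 -0.31 29.06]
oct LR [37.07 -9.11 24.21] [37.06  8.51 24.21]
plate end [73.36 -0.28 24.65] -55; LR [ 60.2  -19.96  24.49] [60.16 19.27 24.49]
```

```bash
cat > tgt.py <<'E'
from h import *
A=board_rot(14.53); n=-A.as_matrix()[:,2]; u=A.as_matrix()[:,0]; v=A.as_matrix()[:,1]
foot=np.array([562.3,247.4,89.8]); Rt=A*Ro.from_euler('y',-25,degrees=True)
H=np.array([35.2,-.3,29.2])
def T(h,sl=0): return foot+n*h-u*sl-A.apply(H)-172*Rt.as_matrix()[:,2]
E
python3 - <<'E'
from tgt import *
from kin2 import ik2
print(T(70),T(28),Rt.as_euler('xyz',degrees=True)); 
q=np.array([24,20,110,0,45,101.])
for h,s in ((70,0),(28,0),(2,0),(0,22)): print(ik2(T(h,s),Rt,q)[0].round(1))
st=plan(np.array([445,50,320.]),Ro.from_euler('xyz',[180,7,10],degrees=True),5,g=.036);print()
st=plan(T(60),Rt,6,st,g=.036);print()
E
```

```text
[452.90260262 218.73687754 321.49932417] [475.85909616 224.68665611 286.83522834] [180.          -9.37746771  14.53      ]
[ 25.   14.2 109.1  -2.3  47.6 101.8]
[ 24.5  18.3 108.9  -2.3  43.6 101.5]
[ 24.2  20.9 108.5  -2.4  41.3 101.3]
[ 24.5  20.7 111.6  -2.6  38.4 101.9]
[[0.036,-0.0017,-0.0343,-0.0045,-0.004,0.063,-0.013],[0.036,-0.001,-0.0344,-0.0047,-0.004,0.064,-0.014],[0.036,-0.0002,-0.0343,-0.0049,-0.004,0.063,-0.013],[0.036,0.0006,-0.0343,-0.005,-0.004,0.064,-0.014],[0.036,0.0013,-0.0343,-0.005,-0.004,0.063,-0.013]]

[[0.036,0.0072,-0.0275,0.0003,0,0.048,-0.013],[0.036,0.0075,-0.0275,0.0006,0,0.047,-0.014],[0.036,0.0079,-0.0273,0.0009,0.001,0.048,-0.013],[0.036,0.0082,-0.0273,0.0014,0,0.047,-0.013],[0.036,0.0085,-0.0271,0.0018,0,0.048,-0.013],[0.036,0.0087,-0.027,0.0022,0,0.048,-0.014]]
```

```bash
python3 -m jog '[[0.036,-0.0015,-0.0345,-0.0045,-0.004,0.063,-0.013],[0.036,-0.001,-0.0345,-0.0045,-0.004,0.063,-0.013],[0.036,0,-0.0345,-0.005,-0.004,0.063,-0.013],[0.036,0.0005,-0.0345,-0.005,-0.004,0.064,-0.014],[0.036,0.0015,-0.0345,-0.005,-0.004,0.064,-0.014],[0.036,0.007,-0.0275,0.0005,0,0.048,-0.013],[0.036,0.0075,-0.0275,0.0005,0,0.048,-0.013],[0.036,0.008,-0.0275,0.001,0,0.048,-0.013],[0.036,0.008,-0.027,0.0015,0,0.047,-0.013],[0.036,0.0085,-0.027,0.002,0,0.048,-0.013],[0.036,0.0085,-0.027,0.002,0,0.048,-0.014],[0.036,0,0,0,0,0,0]]'
python3 - <<'E'
from tgt import *
p,R=cur();print(p,R.as_euler('xyz',degrees=True),status.state()['qpos'].round(3).tolist()); plan(T(28),Rt,4,g=0.036)
E
```

```text
time_s: 16.08
ee_pos: [458.3, 221.9, 312.3]
ee_rot: [179.8, -9.4, 14.7]
force: [-0.2, 0.1, -1.5]
gripper_width: 40.3
[458.31766458 221.85476338 312.25704803] [179.79947506  -9.41352618  14.66311371] [25.074, 15.268, 109.074, -2.609, 46.463, 102.072]
[[0.036,0.0033,0.0004,0.007,0.001,0,0.001],[0.036,0.0033,0.0004,0.007,0.001,0,0],[0.036,0.0034,0.0004,0.007,0,0,0.001],[0.036,0.0033,0.0004,0.007,0.001,-0.001,0]]
```

```bash
python3 -m jog '[[0.036,0.0033,0.0004,0.007,0.001,0,0.001],[0.036,0.0033,0.0004,0.007,0.001,0,0.001],[0.036,0.0033,0.0004,0.007,0,0,0],[0.036,0.0033,0.0004,0.007,0,0,0],[0.036,0,0,0,0,0,0],[0.036,0,0,0,0,0,0]]'
python3 - <<'E'
from tgt import *
f=grab('wrist','w8.png');p,R=cur();print(p-T(28),R.as_euler('xyz',degrees=True),status.state()['force'],status.state()['time_s'])
cv2.imwrite('pics/w8c.png',cv2.resize(f['color'][90:270,200:360],None,fx=3.5,fy=3.2,interpolation=cv2.INTER_CUBIC))
E
```

```text
time_s: 16.82
ee_pos: [476.3, 223.4, 288.2]
ee_rot: [180.0, -9.6, 14.4]
force: [0.8, 0.4, -1.9]
gripper_width: 39.9
[ 0.41530895 -1.21849892  1.47401662] [179.96555089  -9.59868902  14.3941242 ] [ 0.39475718  0.27896634 -1.76523777] 16.875
```

View pics/w8.png

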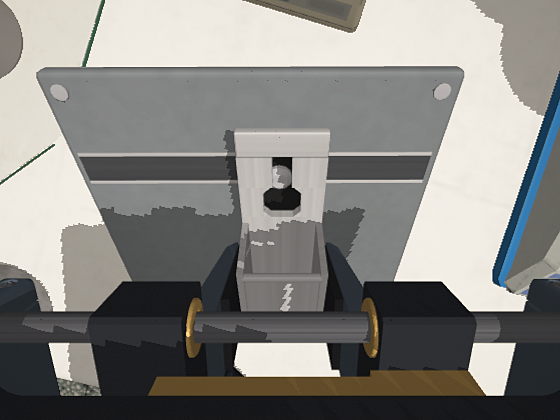

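View pics/w8c.png

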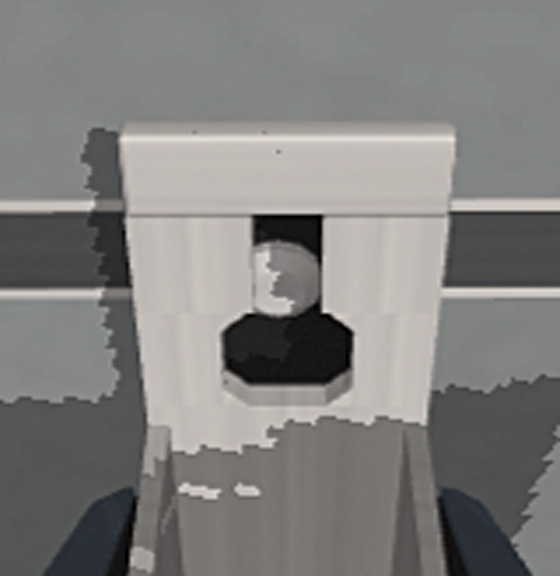

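```bash
cat > chk.py <<'E'
from tgt import *
def proj(f,P):
    fl=210/np.tan(np.radians(f['fov_y']/2)); M=np.array(f['pose']); c=(np.atleast_2d(P)-M[:3,3])@M[:3,:3]
    return np.c_[c[:,0]/c[:,2]*fl+f['cx'],c[:,1]/c[:,2]*fl+f['cy']]
def holeworld(p,R,H=H):
    AA=R*Ro.from_euler('y',25,degrees=True); return p+R.apply([0,0,172])+AA.apply(H)
E
python3 - <<'E'
from chk import *
f=grab('wrist'); p,R=cur()
X=lambda a:(a-200+.5)*3.5-.5
Y=lambda a:(a-90+.5)*3.2-.5
th=np.linspace(0,2*np.pi,60)
for h,r in ((11.5,7),(13,6)):
    q=proj(f,foot+h*n+r*(np.cos(th)[:,None]*u+np.sin(th)[:,None]*v)); print('head',h,'crop x',X(q[:,0].min()),X(q[:,0].max()),'y',Y(q[:,1].min()),Y(q[:,1].max()))
hw=holeworld(p,R); AA=R*Ro.from_euler('y',25,degrees=True)
d=A.inv().apply(hw-foot); print('hole rel foot (u,v,-n)',d)
for nm,x,z in (('slot end front',25,-5),('oct bottom front',-9,-5),('oct bottom back',-9,0),('plate end front',37,-5)):
    q=proj(f,hw+AA.apply([x,0,z]))[0]; print(nm,X(q[0]).round(1),Y(q[1]).round(1))
E
```

```text
head 11.5 crop x 230.17282408053208 322.7523089381974 y 245.56053176504722 315.17953190103884
head 13 crop x 236.5115224512684 316.3471095765778 y 256.0127524846754 315.8093062800192
hole rel foot (u,v,-n) [  1.72545655   1.52783136 -29.09416889]
slot end front 286.7 215.8
oct bottom front 286.9 404.9
oct bottom back 286.9 383.8
plate end front 286.6 134.3
```

Through the slot I can see the stud head at crop (287,279). It is clipped by the slot's left side, which agrees with my projection: the hole is 1.7 mm uphill and 1.5 mm to the side of the stud. I'll correct that and descend to just above the head.

Run:
```python
from chk import *
P=[cur() for _ in range(1)]; p,R=P[0]; print(A.inv().apply(holeworld(p,R)-foot),R.as_euler('xyz',degrees=True)); plan(T(17),Rt,3,g=.036)
```

```text
[  1.72545655   1.52783136 -29.09416889] [179.96813613  -9.61425798  14.39757251]
[[0.036,0.0014,-0.0004,0.0038,0,-0.001,-0.001],[0.036,0.0014,-0.0004,0.0039,0.001,-0.002,-0.001],[0.036,0.0015,-0.0005,0.0038,0,-0.001,0]]
```

```bash
python3 -m jog '[[0.036,0.0014,-0.0005,0.0038,0,-0.001,-0.001],[0.036,0.0014,-0.0004,0.0038,0,-0.002,-0.001],[0.036,0.0014,-0.0004,0.0038,0,-0.001,0],[0.036,0,0,0,0,0,0],[0.036,0,0,0,0,0,0]]'
python3 - <<'E'
from chk import *
f=grab('wrist','w9.png'); p,R=cur(); print(A.inv().apply(holeworld(p,R)-foot),R.as_euler('xyz',degrees=True))
X=lambda a:(a-200+.5)*3.5-.5
Y=lambda a:(a-90+.5)*3.2-.5
th=np.linspace(0,2*np.pi,60)
for h,r in ((11.5,7),(13,6)):
    q=proj(f,foot+h*n+r*(np.cos(th)[:,None]*u+np.sin(th)[:,None]*v)); print('head',h,'crop x',X(q[:,0].min()),X(q[:,0].max()),'y',Y(q[:,1].min()),Y(q[:,1].max()))
cv2.imwrite('pics/w9c.png',cv2.resize(f['color'][90:270,200:360],None,fx=3.5,fy=3.2,interpolation=cv2.INTER_CUBIC))
E
```

```text
time_s: 17.55
ee_pos: [481.8, 226.2, 277.5]
ee_rot: [179.9, -9.3, 14.5]
force: [0.2, 0.1, -1.6]
gripper_width: 39.6
[ -0.18869097   0.19479842 -16.95871023] [179.94521086  -9.35960188  14.50947354]
head 11.5 crop x 236.64549759496467 334.75596566303733 y 279.6560798607281 351.31111156187353
head 13 crop x 243.39184343829132 328.03462413854265 y 290.8674675670322 352.3966257154325
```

View pics/w9c.png

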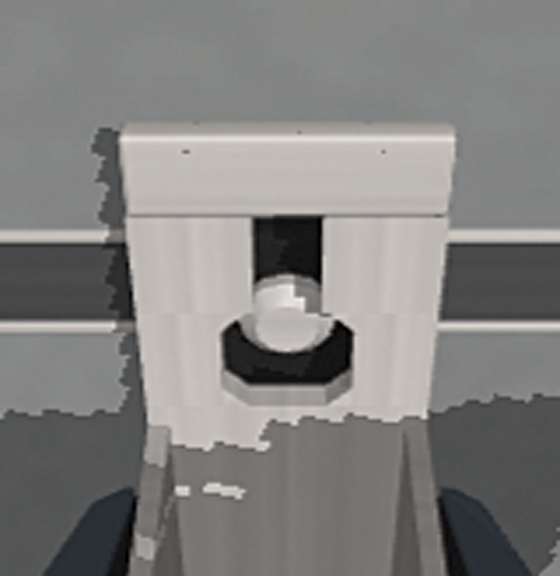

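The head is centred laterally in the hole (241–335 against 222–352), and its bottom edge at 352 is as predicted. Descending along the board normal.

```bash
python3 -m jog '[[0.036,0.0011,0,0.0023,0,0,0],[0.036,0.0011,0,0.0023,0,0,0],[0.036,0.0011,0,0.0023,0,0,0],[0.036,0.0011,0,0.0023,0,0,0],[0.036,0,0,0,0,0,0]]'
python3 - <<'E'
from chk import *
f=grab('wrist','w10.png'); p,R=cur(); s=status.state(); print(A.inv().apply(holeworld(p,R)-foot),R.as_euler('xyz',degrees=True),'F uvn',A.inv().apply(s['force']),s['torque'])
cv2.imwrite('pics/w10c.png',cv2.resize(f['color'][90:270,200:360],None,fx=3.5,fy=3.2,interpolation=cv2.INTER_CUBIC))
E
```

```text
time_s: 18.23
ee_pos: [487.5, 227.7, 269.0]
ee_rot: [179.9, -9.3, 14.5]
force: [-0.8, -0.2, -1.9]
gripper_width: 39.6
[-0.23932329  0.22706985 -6.61519967] [179.94103886  -9.33938402  14.51118769] F uvn [-1.35702919 -0.30287312  2.36029879] [-0.10248043  0.3091523  -0.0378789 ]
```

View pics/w10c.png

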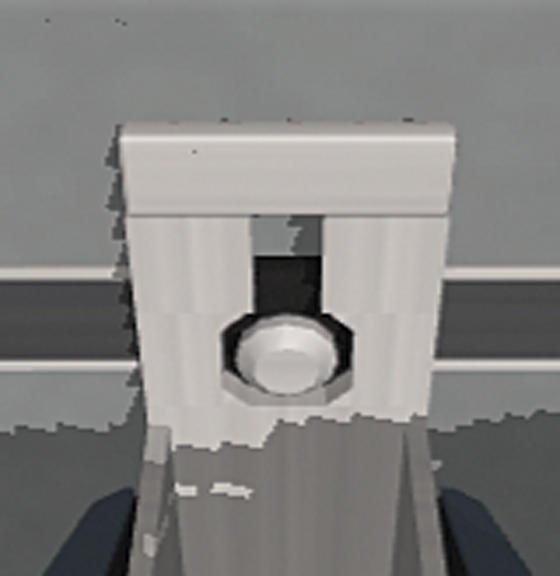

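The head is inside the octagon, centred at (287,357), and nothing is touching. Pressing the pad now.

```bash
python3 -m jog '[[0.036,0.0008,0,0.0017,0,0,0],[0.036,0.0008,0,0.0017,0,0,0],[0.036,0.0008,0,0.0017,0,0,0],[0.036,0,0,0,0,0,0]]'
python3 - <<'E'
from chk import *
f=grab('wrist','w11.png'); p,R=cur(); s=status.state(); print(A.inv().apply(holeworld(p,R)-foot),R.as_euler('xyz',degrees=True),'F uvn',A.inv().apply(s['force']),s['torque'])
cv2.imwrite('pics/w11c.png',cv2.resize(f['color'][90:270,200:360],None,fx=3.5,fy=3.2,interpolation=cv2.INTER_CUBIC))
E
```

```text
time_s: 18.77
ee_pos: [490.6, 228.5, 264.7]
ee_rot: [179.9, -9.4, 14.5]
force: [-1.2, -0.6, 0.3]
gripper_width: 39.6
[-0.01553726  0.20824669 -1.19506253] [179.94658333  -9.36175651  14.51005551] F uvn [-0.36764345 -0.03701105 -2.59924554] [-0.10512055  0.40813611 -0.01574975]
```

View pics/w11c.png

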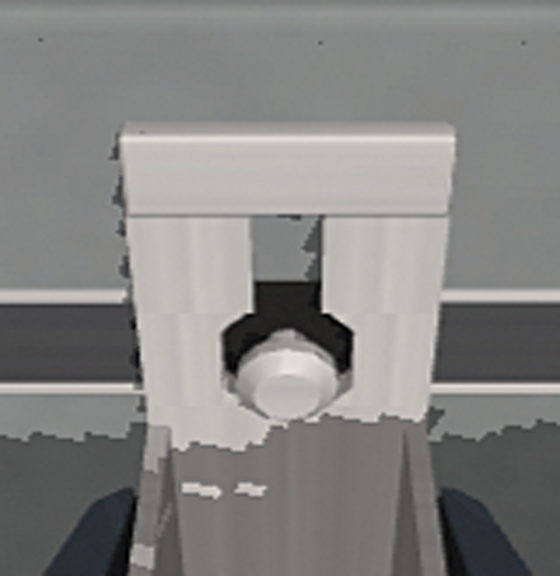

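The pad is pressed (about 4 N) and the head stands clear above the plate. Sliding down the slope.

```bash
python3 -m jog '[[0.036,-0.0018,0,0.0008,0,0,0],[0.036,-0.0018,0,0.0008,0,0,0],[0.036,-0.0018,0,0.0009,0,0,0],[0.036,-0.0018,0,0.0008,0,0,0],[0.036,-0.0018,0,0.0009,0,0,0],[0.036,-0.0018,0,0.0008,0,0,0],[0.036,-0.0018,0,0.0009,0,0,0],[0.036,-0.0018,0,0.0008,0,0,0],[0.036,-0.0018,0,0.0009,0,0,0],[0.036,0,0,0,0,0,0]]'
python3 - <<'E'
from chk import *
f=grab('wrist','w12.png'); p,R=cur(); s=status.state(); print(A.inv().apply(holeworld(p,R)-foot),R.as_euler('xyz',degrees=True),'F uvn',A.inv().apply(s['force']),s['torque'])
cv2.imwrite('pics/w12c.png',cv2.resize(f['color'][90:270,200:360],None,fx=3.5,fy=3.2,interpolation=cv2.INTER_CUBIC))
E
```

```text
time_s: 20.08
ee_pos: [476.0, 224.7, 254.3]
ee_rot: [179.9, -9.3, 14.5]
force: [-0.9, -0.6, 2.7]
gripper_width: 39.9
[-18.53398699   0.24272067  -1.08542868] [179.94026462  -9.29857365  14.50938344] F uvn [-0.35197524  0.18299961 -2.89660343] [-0.03714572  0.19793404  0.04862647]
```

View pics/w12c.png

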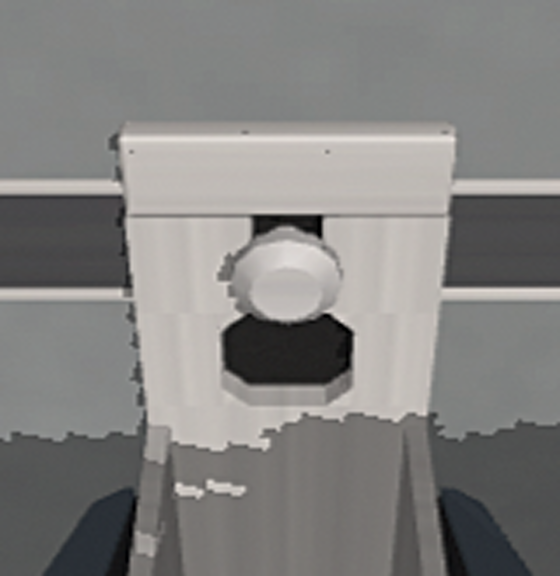

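The head is now over the narrow slot with the plate captured under it. I'll slide the last few millimetres until it stops.

```bash
python3 -m jog '[[0.036,-0.0009,0,0.0004,0,0,0],[0.036,-0.0009,0,0.0004,0,0,0],[0.036,-0.0009,0,0.0004,0,0,0],[0.036,-0.0009,0,0.0004,0,0,0],[0.036,0,0,0,0,0,0]]'
python3 - <<'E'
from chk import *
p,R=cur(); s=status.state(); print(A.inv().apply(holeworld(p,R)-foot),'F uvn',A.inv().apply(s['force']),s['torque'])
E
```

```text
time_s: 20.75
ee_pos: [473.0, 223.9, 252.2]
ee_rot: [179.9, -9.3, 14.5]
force: [-0.7, 0.2, 2.5]
gripper_width: 40.1
[-22.16623761   0.21729643  -1.13292082] F uvn [ 0.87512228 -0.33244363 -2.43845565] [0.0076662  0.04834349 0.04483117]
```

```bash
python3 -m jog '[[0.036,-0.0009,0,0.0004,0,0,0],[0.036,-0.0009,0,0.0004,0,0,0],[0.036,0,0,0,0,0,0]]'
python3 - <<'E'
from chk import *
f=grab('wrist','w13.png');p,R=cur(); s=status.state(); print(A.inv().apply(holeworld(p,R)-foot),'F uvn',A.inv().apply(s['force']),s['torque'])
cv2.imwrite('pics/w13c.png',cv2.resize(f['color'][90:270,200:360],None,fx=3.5,fy=3.2,interpolation=cv2.INTER_CUBIC))
E
```

```text
time_s: 21.12
ee_pos: [471.9, 223.6, 251.5]
ee_rot: [180.0, -9.4, 14.5]
force: [1.4, -0.2, 3.5]
gripper_width: 39.6
[-23.13923592   0.17864109  -1.13079985] F uvn [ 3.60819629  0.68362156 -1.60840878] [ 0.0250658  -0.32635867 -0.05317565]
```

View pics/w13c.png

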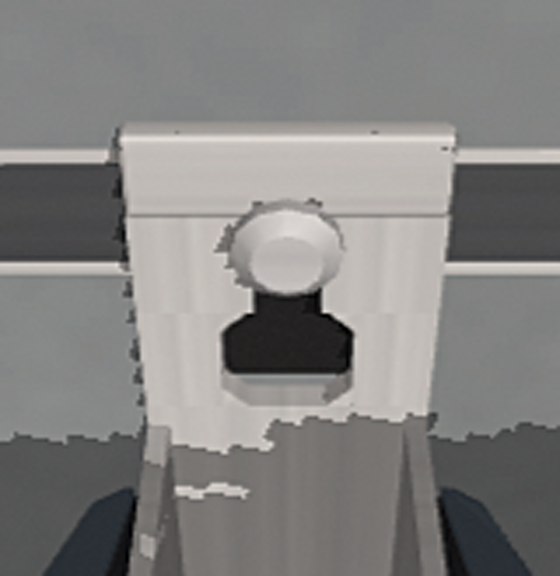

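```bash
python3 -m jog '[[0.036,-0.0009,0,0.0004,0,0,0],[0.036,0,0,0,0,0,0]]'
python3 - <<'E'
from chk import *
p,R=cur(); s=status.state(); print(A.inv().apply(holeworld(p,R)-foot),'F uvn',A.inv().apply(s['force']),s['torque'],R.as_euler('xyz',degrees=True))
E
```

```text
time_s: 21.42
ee_pos: [471.5, 223.5, 251.3]
ee_rot: [180.0, -9.5, 14.5]
force: [4.0, 0.2, 5.2]
gripper_width: 39.8
[-23.28650712   0.1487033   -1.11539652] F uvn [ 6.12225279  0.84710699 -2.09045726] [-0.01202944 -0.8243264  -0.07541578] [179.96314759  -9.54023117  14.51162876]
```

It hit a hard stop: 0.15 mm moved for 0.9 mm commanded, with F_u up to 6 N. The stud is home. I'll ease up so the pad clamps, then let go and retreat.

```bash
python3 -m jog '[[0.036,-0.0004,0,-0.0009,0,0,0],[0.044,0,0,0,0,0,0],[0.05,0,0,0,0,0,0],[0.06,0,0,0,0,0,0],[0.068,0,0,0,0,0,0],[0.068,0,0,0,0,0,0]]'
python3 - <<'E'
from chk import *
f=grab('wrist','w14.png');p,R=cur(); s=status.state(); print(A.inv().apply(holeworld(p,R)-foot),'F uvn',A.inv().apply(s['force']),s['torque'])
E
```

```text
time_s: 22.18
ee_pos: [470.0, 223.2, 251.4]
ee_rot: [179.9, -9.3, 14.5]
force: [0.5, 0.0, -0.3]
gripper_width: 67.7
[-25.05922395   0.20508236  -2.16572493] F uvn [-0.29823165  0.19061822  0.15412281] [-0.17398434  0.26397446 -0.01186031]
```

View pics/w14.png

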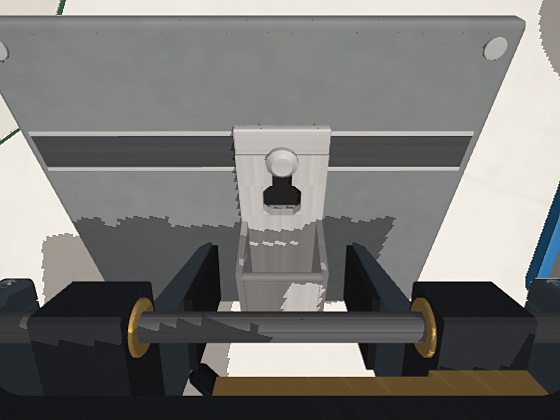

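Released. The stud is at the slot's upper end (282,163) and the pocket is straight. Retreating along the tool axis.

```bash
python3 -m jog '[[0.068,0,0,-0.01,0,0,0],[0.068,0,0,-0.015,0,0,0],[0.068,0,0,-0.025,0,0,0],[0.068,0,0,-0.03,0,0,0],[0.068,0,0,-0.03,0,0,0],[0.068,0,0,-0.02,0,0,0],[0.068,0,0,0,0,0,0],[0.068,0,0,0,0,0,0]]'
python3 - <<'E'
from chk import *
f=grab('wrist','w15.png'); C=cloud(f); p,R=cur(); s=status.state(); print(p,s['force'])
m=vision.silhouettes('wrist','pocket')[0]['pixels']; Q=A.inv().apply(C[m&(f['depth']>0)]-foot); h=-Q[:,2]
for lo,hi in ((4,10.5),(36,46)):
    t=Q[(h>lo)&(h<hi)]; print(lo,len(t),np.median(-t[:,2]),cv2.minAreaRect(t[:,:2].astype(np.float32)),t.min(0),t.max(0))
cv2.imwrite('pics/w15c.png',cv2.resize(f['color'][120:280,210:350],None,fx=3.7,fy=3.7,interpolation=cv2.INTER_CUBIC))
for l in ['small_tin','crucible','marker','mug','rock_jar','stand']:
    vision.grab_frame('top'); print(l,[(np.round(r['location']).tolist(),round(r['p'],2)) for r in vision.find_in('top',l)][:1])
grab('top','top2.png')
E
```

```text
time_s: 23.22
ee_pos: [449.3, 217.9, 379.5]
ee_rot: [179.9, -9.3, 14.5]
force: [-0.0, 0.2, -0.5]
gripper_width: 67.9
[449.3697115  217.89211847 379.06846488] [ 0.32987161 -0.50310751 -0.56939816]
4 3154 7.77353008451288 ((-25.304489135742188, 0.02875518798828125), (78.80665588378906, 40.02845001220703), 0.4619629681110382) [-64.78033722 -19.92773632 -10.48243867] [14.229706   20.12248274 -4.00596796]
36 2084 40.6195998049665 ((-61.647518157958984, 0.03749656677246094), (51.7313117980957, 39.93782043457031), 0.06526917964220047) [-87.53203962 -19.9419901  -42.49035309] [-35.7617219   20.00225131 -36.00511793]
small_tin [([372.0, 69.0, 29.0], 0.61)]
crucible [([371.0, 72.0, 24.0], 0.67)]
marker []
mug [([389.0, 456.0, 31.0], 0.6)]
rock_jar [([450.0, -428.0, 114.0], 0.79)]
stand [([540.0, 207.0, 57.0], 0.65)]
```

View pics/w15.png

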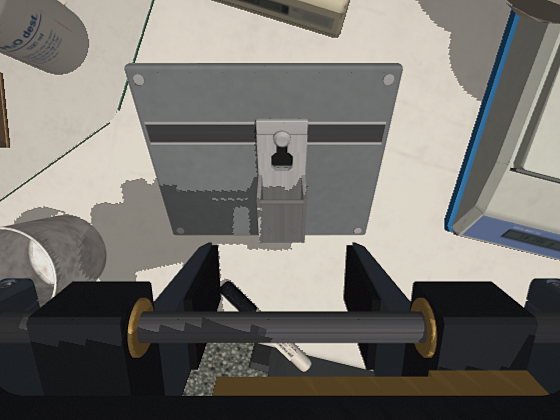

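View pics/w15c.png

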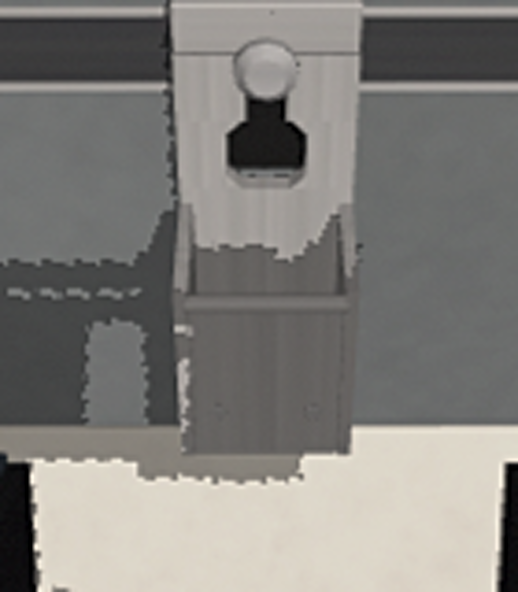

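View pics/top2.png

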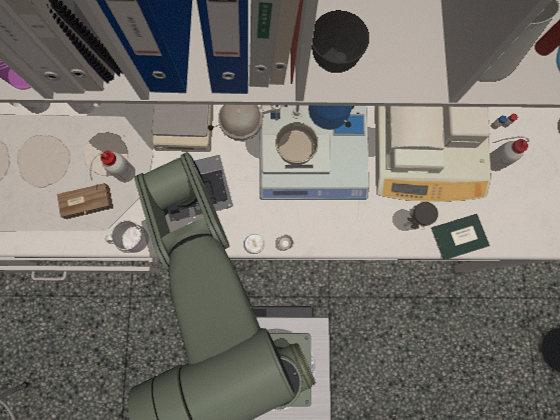

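Run:
```python
from h import *
print(status.state()['force'],status.state()['gripper_width'],ticket.job_done())
```

```text
the job is handed in; nothing more can be done
[0.1502021  1.97514054 0.25398064] 67.92841807676365 None
```

The pocket is hung on the stud and let go, and I handed the job in about 24 s into the 45 s. The gripper was open and about 130 mm clear of the pocket.

**What I did:** I found the stud with the wrist camera and picked up the pocket. Held square to the board, the arm would have run two joints out of range at the seat, so I set the pocket down once on clear worktop. I gripped it again with the tool leaned 25°. Then I passed the wide part of the keyhole over the head, pressed the pad with about 4 N and slid it down about 23 mm to a hard stop. The last 0.9 mm commanded moved it only 0.15 mm, at about 6 N.

**Last checks, after letting go:**
- **Seat:** the stud head sits at the upper end of the slot. The measured upper ends of the plate and the box agree with fully home to under 1 mm.
- **Clamped:** the plate's front is 7.8 mm off the board's face, where about 8 mm is expected when it is clamped under the head.
- **Straight:** the pocket hangs within 0.5° of straight down the slope.
- **Other things:** the tin, mug and jar measured within about 3 mm of where they started. The crucible is in its usual place in the picture.

**Checks that disagreed or failed:**
- The network's last crucible reading fell on the tin, so I judged the crucible by eye.
- The network did not find the marker from above because the arm hid it. It shows in the wrist picture; I did not measure its position again, but the arm went nowhere near it.
- The stand's network reading moved because the arm covered part of it. The board itself is fixed.

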